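# Pop the battery pack from its charging dock and trap it

## Robot

A 6-joint arm with a two-finger parallel gripper is mounted at the origin on the work surface. World frame = base frame: x ahead of the robot, y to its left, z up, the work surface at z = 0. Lengths are in m, angles in rad, forces in N, time in s.
With the tool pointing down it reaches from about 0.25 to 0.8 m from the base axis. Payload 3.9 kg.
Tool frame: the origin (TCP) lies midway between the tips of the shut fingers; the grasp point (between the pads) lies ctrl.tcp_to_grasp behind it (ctrl.tcp_to_grasp is the distance from the TCP to the grasp point, in m); z points along the fingers, y is the line along which they close (so a half turn about z gives the same grasp; the last joint's range is limited). The gripper opens to 85 mm and grips with 20 to 120 N. Pads are 22 mm wide; open, the fingers measure 114 mm over their backs; the gripper's body (76 mm by 85 mm) begins 54 mm behind the grasp point. The pads swing forward as they close: fully open they stand 13 mm farther back than shut.
Start: joints at [0, 0.26, -0.138, 1.173, 0, 1.571], TCP at [0.525, -0, 0.231] pointing down, gripper open.
Joint ranges: [-2.78, 2.78], [-0.83, 1.72], [-1.28, 1.37], [-1.9, 2.12], [-1.57, 1.48], [-3.14, 3.14]. Speed limits (rad/s): [2.57, 2.57, 3.14, 3.14, 3.14, 3.14].

## Interface

Orientations are given as [roll, pitch, yaw] about the fixed x, y, z axes, in that order (R = Rz(yaw) Ry(pitch) Rx(roll)).
In Python, from station import ctrl gives the robot as it stands. The module is installed in compiled form; this text tells all that it offers.
- The arm moves only by the tool send_rows, never from a script. Its argument "steps" is a list of rows, each a list of 3 entries, a list of its own where there are three numbers: the shift along the world's x, y, z in a scale on which 1.0 is 25 cm, then the turn, a rotation vector about the world's x, y, z in a scale on which 1.0 is 180 degrees, then the opening, from -1 (shut) to 1 (fully open). In form: [[[dx, dy, dz], [wx, wy, wz], gripper], ...]. A call has exactly 10 rows; each row is the pose to reach, as a shift and turn from the pose commanded when the call began; what a row does not reach only later rows make up. A row lasts 1/12 s, in which the tool goes at most 41.7 mm and 7.16 degrees, less where a joint would pass 70% of its speed; a pose out of reach is approached as far as the arm can. No shift or turn number may pass 1 either way. A call with a gripper value outside its range is refused whole. The fingers move at their own pace and stop on an object; the grip force is fixed at half the most. Time passes only in rows, so rows that repeat a pose let the fingers close, or fill a call up. It gives the time, the measured TCP pose, the force, the opening and the grip force at its end, in the units of the state.
- ctrl.observe(): the state, without advancing time (a new reading comes with each control period).
- ctrl.read_camera(name): name is "scene" or "side" or "wrist"; returns the picture (400x640x3 uint8, red, green, blue); there is no depth.
- ctrl.calibration(name): a dict with "fx", "fy", "cx", "cy" (pixels), "origin" and "orientation" of the camera in the world; the wrist camera has in their place "mount" (4x4, takes a point from camera to tool coordinates, whose origin is the TCP and whose axes are the flange's). Camera axes: x right, y up, looking along -z (the intrinsics and any distortion apply to the point x, -y, -z); pixel columns grow to the right and rows downward; lengths in m; the calibration is good to about 2 mm. A picture is of the moment at which its call begins: read the wrist's pose just before it. calibration takes no time and is no camera call.
- ctrl.finish_job(): hands the job in; it is judged then, once.
The state is a dict: "t": time; "joints": joint angles; "qd": joint speeds; "joint_efforts": joint torques, N m; "position": TCP position; "orientation": TCP orientation; "ft_force": force on the tool from outside, world axes, zero at the start; "ft_torque": the same for the moment, N m; "grip_width": finger opening in m; "grasp_force": force on a finger pad.
Only numpy, scipy, OpenCV 4.12 (cv2) and the standard library are available. Lean on these libraries where they do the work, as an engineer would, in place of code of your own. Each camera call takes 0.05 s, during which the arm holds its last target. There are 200 camera calls.

## Task

Press the eject key of the charging dock with one finger, while the other finger stands a little way off the front of the battery pack, so that the pack pops partly out and is trapped against that finger before it shoots off the open end of the dock. Do not pick the pack up, and leave the spool, the spare pack and the screwdriver alone. Finish holding like this: one finger keeping the key down, the other keeping the popped pack still on the dock.

Things in the scene. Friction and masses are not known exactly. Their poses are not given: they have to be found in the camera images.
- dock: Grey plastic charging dock, fixed to the bench, 98 mm long x 46 wide. Origin on the bench; x points the way the pack pops, y across, z up. Rear block with the key: x -58 to -22, top 28 mm above the bench. Channel for the pack: x -22 to +40, 32 wide, floor 20 mm above the bench, side wall tops at 27 mm (a fingertip 28 mm or more above the bench clears them).
- dock_exit (a point): Middle of the channel floor's open front end, at dock x +40 mm, 20 mm above the bench. The pack, let go, shoots off here and drops to the bench within about a quarter of a second of the release.
- key (a joint): Travel of the black eject key on the dock's rear block, m: 0 up, 0.008 fully down; it moves straight down and springs back. The catch lets the pack go at about 0.005. The spring resists with 4 N at the top and 7 N at the bottom; the catch's friction adds up to 6 N before the release.
- key_top (a point): Centre of the top of the eject key; the key is 20 mm (along the dock's x) x 22 mm, at dock x -40 mm, y 0. Its top is 40 mm above the bench when up, 32 mm when fully down. Axes as the dock's.
- catch (a point): Steel catch in the channel just in front of the seated pack: this point is the middle of its top, dock x +19 mm; 4 mm long, 14 wide, standing 4.5 mm above the floor. It moves down with the key and lets the pack go; if the key is let go it rises again under the pack.
- pusher_face (a point): Middle of the steel spring plate behind the pack, 20 mm wide, 3 thick, from 23 to 39 mm above the bench; dock x -20 mm at the start. It pushes the pack towards dock +x with 5.5 N, falling by 0.05 N per mm, over 48 mm of travel.
- pack: Black battery pack in the channel, 36 mm (x) x 30 x 26 high, about 80 g, with four brass contacts and a blank label on top. Origin: centre of its underside, at dock x -1 mm when seated, 20 mm above the bench, so its top is at 46 mm; axes as the dock's. Properly popped and trapped it has moved 8 to 30 mm along dock x, best about 18.
- pack_front (a point): Centre of the pack's front face (the end towards the dock's open end), 18 mm ahead of its origin, 13 mm above its underside. Seated: at dock x +17 mm, 57 mm ahead of the key's centre.
- spool: Bystander: solder spool with white flanges, 56 mm diameter x 32 mm high, standing flat. Origin: centre of its underside.
- spare: Bystander: spare battery pack like the one in the dock, lying on the bench. Origin: centre of its underside.
- driver: Bystander: screwdriver lying on the bench, 170 mm long, orange handle 26 mm thick. Its x runs from handle to tip.
There are look-alikes about, which are no part of the job. What is shaped like the pack but green or red is not meant.

How it is judged:
On the way, in this order (a step that is already met when the one before it is completed fails the run):
1. a finger presses the eject key (value of joint key above 0.002 m and contact force between the fingers and key above 0.5 N).
2. the pack has popped out 8 to 30 mm and is stopped by a finger (x of pack in the frame of dock between 0.006 and 0.028 m and contact force between the fingers and pack above 0.5 N and linear speed of pack below 0.03 m/s), for 0.2 s.
At the end, for the whole second after the job is handed in: A finger keeps the eject key down (more than 4 mm), the pack lies flat in the dock's channel, popped out by 8 to 30 mm, at rest and pressed against a finger (more than 0.5 N) (value of joint key above 0.004 m and contact force between the fingers and key above 0.5 N and x of pack in the frame of dock between 0.006 and 0.028 m and z of pack in the frame of dock between 0.016 and 0.025 m and angle between pack's own z axis and vertical below 0.15 rad and contact force between the fingers and pack above 0.5 N and linear speed of pack below 0.02 m/s); the arm keeps its last pose, push and grip.
It fails at once if the pack shot past the trap: more than 36 mm out (x of pack in the frame of dock above 0.034 m).
It fails at once if the pack was lifted or tipped (z of pack in the frame of dock above 0.03 m or angle between pack's own z axis and vertical above 0.35 rad).
It fails at once if the spool, spare pack or screwdriver was moved (distance of any of spool, spare from where it was at the start of the episode above 0.015 m or distance of driver from where it was at the start of the episode above 0.02 m).
It also fails if it takes over 29 s, if anything falls off the work surface, if the arm or the gripper's body presses on something with over 40 N, if the wrist force passes 120 N, or if a joint passes its speed limit or range.

## Working session

There is one attempt and no reset: what is moved stays moved. The work goes in short steps, Python scripts to look and compute and a tool call to move; the robot and the scene stay as the last step left them, time stands still between calls to the robot, and variables do not carry over. Pictures are saved under pics/ and viewed, at most 10 in all, crops included, and the job is handed in when it is done.

Besides the shell and the picture viewer there is one more tool, called by a JSON object that holds its "fn" and its "kwargs". send_rows: Moves the arm, as the interface text tells. Its arguments: {"type":"object","properties":{"steps":{"type":"array","items":{"type":"array"}}},"required":["steps"]}

```bash
mkdir -p pics
cat > h.py <<'E'
import numpy as np,cv2
from station import ctrl
from scipy.spatial.transform import Rotation as R
def cam(name,st=None):
    c=ctrl.calibration(name)
    if name=='wrist':
        st=st or ctrl.observe()
        T=np.eye(4);T[:3,:3]=R.from_euler('xyz',st['orientation']).as_matrix();T[:3,3]=st['position']
        T=T@np.array(c['mount']);return c,T[:3,3],T[:3,:3]
    o=np.array(c['orientation'],float)
    Rm=o if o.shape==(3,3) else (R.from_euler('xyz',o).as_matrix() if o.size==3 else R.from_quat(o).as_matrix())
    return c,np.array(c['origin']),Rm
def ray(C,u,v):
    c,o,Rm=C
    d=Rm@np.array([(u-c['cx'])/c['fx'],-(v-c['cy'])/c['fy'],-1]);return o,d/np.linalg.norm(d)
def plane(C,u,v,z):
    o,d=ray(C,u,v);return o+d*(z-o[2])/d[2]
def tri(rays):
    A=np.zeros((3,3));b=np.zeros(3)
    for o,d in rays:
        P=np.eye(3)-np.outer(d,d);A+=P;b+=P@o
    p=np.linalg.solve(A,b);return p,[np.linalg.norm((np.eye(3)-np.outer(d,d))@(p-o)) for o,d in rays]
def proj(C,p):
    c,o,Rm=C;q=Rm.T@(np.array(p)-o);return c['cx']+c['fx']*q[0]/-q[2],c['cy']-c['fy']*q[1]/-q[2]
E
python3 - <<'E'
from h import *
for n in ['scene','side','wrist']:
    print(n,ctrl.calibration(n))
s=ctrl.observe();print(s, ctrl.tcp_to_grasp)
for n in ['scene','side','wrist']:
    cv2.imwrite(f'pics/{n}0.png',ctrl.read_camera(n)[:,:,::-1])
E
```

```text
scene {'fx': 487.03566159618873, 'fy': 487.03566159618873, 'cx': 316.9054660393424, 'cy': 202.48990242719677, 'origin': array([1.15874087, 0.10225092, 0.56682835]), 'orientation': array([ 0.86914269, -0.00363395,  1.77053427])}
side {'fx': 421.7461073421774, 'fy': 421.7461073421774, 'cx': 315.2596291214783, 'cy': 196.0004776574611, 'origin': array([0.5250812 , 0.57163074, 0.61273891]), 'orientation': array([ 0.79162868,  0.0163934 , -3.08705901])}
wrist {'fx': 280.9467656810623, 'fy': 280.9467656810623, 'cx': 316.9144866932079, 'cy': 200.27801134049355, 'mount': array([[ 1.13481823e-03,  9.56327303e-01,  2.92295744e-01,
         7.50437897e-02],
       [ 9.99998643e-01, -1.43434096e-03,  8.10421414e-04,
         3.23816059e-04],
       [ 1.19427988e-03,  2.92294428e-01, -9.56327633e-01,
        -1.42808271e-01],
       [ 0.00000000e+00,  0.00000000e+00,  0.00000000e+00,
         1.00000000e+00]])}
{'t': 0.0, 'joints': array([-9.62100423e-06,  2.60673823e-01, -1.39382299e-01,  1.17271321e+00,
       -8.42275805e-06,  1.57081354e+00]), 'qd': array([ 7.92711944e-05, -2.27092583e-03, -1.20699437e-03, -2.66549091e-04,
       -5.68876313e-04, -8.68036444e-04]), 'joint_efforts': array([-3.22425103e-04, -4.05677426e+01,  2.53926122e+01,  1.89446745e-02,
       -4.02533055e-05,  2.61086342e-05]), 'position': array([ 5.24306655e-01, -7.74300822e-06,  2.30465258e-01]), 'orientation': array([-3.13961964e+00,  8.45669721e-06,  1.57076951e+00]), 'ft_force': array([0.37851938, 0.2021199 , 0.53779627]), 'ft_torque': array([-0.01786634, -0.05324507, -0.02630111]), 'grasp_force': 0.0, 'grip_width': 0.08563592693234601} 0.0187
```

View pics/scene0.png

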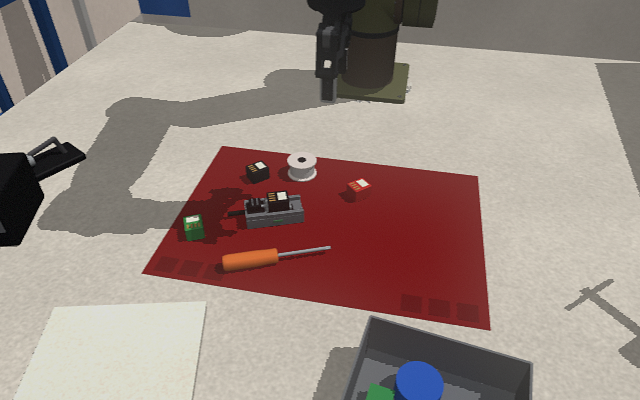

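View pics/wrist0.png

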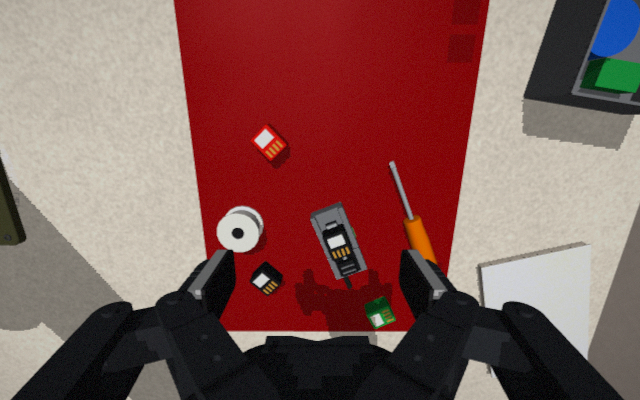

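View pics/side0.png

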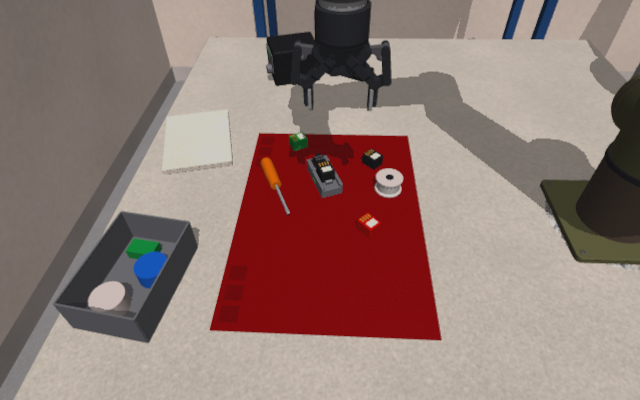

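The pack in the dock is at wrist (337,240), scene (278,201) and side (325,168). Look-alikes: the black spare at wrist (266,278), the red block at (268,143) and the green block at (379,312). I choose the black one inside the grey dock. The key looks to be at the lower end of the dock, wrist (346,267), and the open end at (327,210). I'll check this in a close crop.

Run:
```python
from h import *
W=cam('wrist');S=cam('scene');D=cam('side')
for n,C,u,v in [('packtop W',W,337,240),('S',S,279,195),('D',D,323,160)]: print(n,plane(C,u,v,.046))
print('spare',plane(W,266,278,.026),'spool',plane(W,238,232,.032),'exit',plane(W,327,208,.027),'key',plane(W,346,267,.04),'tip',plane(W,391,163,.005), 'handle',plane(W,422,250,.013),'green',plane(W,379,312,.026))
a=cv2.imread('pics/wrist0.png')[190:300,280:410];b=cv2.imread('pics/scene0.png')[175:240,215:320];c=cv2.imread('pics/side0.png')[140:205,290:360]
f=lambda x:cv2.resize(x,(390,300),interpolation=cv2.INTER_CUBIC)
cv2.imwrite('pics/crop0.png',np.vstack([np.hstack([f(a),f(b)]),np.hstack([f(c),f(c)*0])]))
```

```text
packtop W [ 0.54989179 -0.0779074   0.046     ]
S [ 0.54810825 -0.0846648   0.046     ]
D [ 0.55529501 -0.1085958   0.046     ]
spare [ 0.45236449 -0.14618838  0.026     ] spool [ 0.42030063 -0.0732383   0.032     ] exit [ 0.53733281 -0.04133756  0.027     ] key [ 0.5632557 -0.1201585  0.04     ] tip [0.62167193 0.01394178 0.005     ] handle [ 0.67314521 -0.10851739  0.013     ] green [ 0.61573797 -0.20286228  0.026     ]
```

View pics/crop0.png

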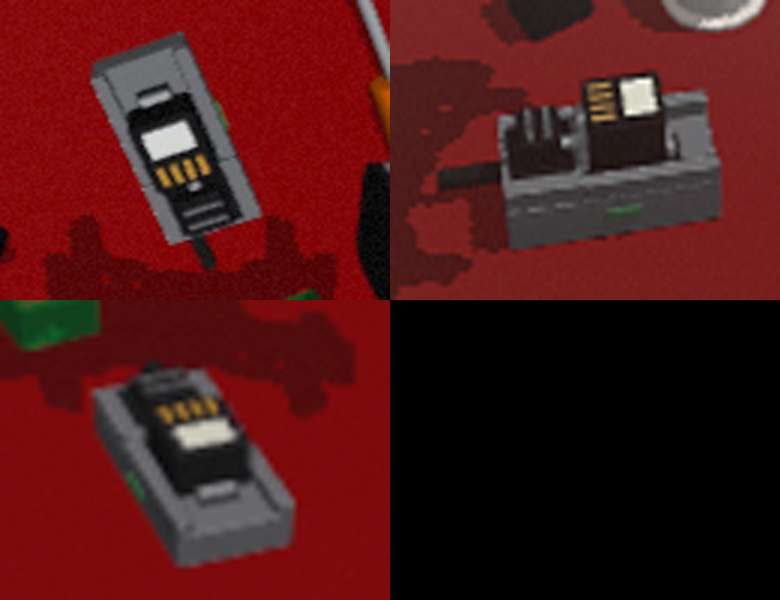

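The crop confirms it: the black key and cable are at the rear, and the black pack sits in the dock with the catch and empty channel ahead of it. Dock +x points at about 108° in the world. I'll move above the dock with the fingers turned along it.

The manual's scale: shifts go in shares of 25 cm and turns go in shares of 180 degrees. Converting my numbers, -80 mm / 250 = -0.32, -70 mm / 250 = -0.28, -72 degrees / 180 = -0.4.

{"fn": "send_rows", "kwargs": {"steps": [[[0.1,-0.32,-0.28],[0,0,-0.4],0.6],[[0.1,-0.32,-0.28],[0,0,-0.4],0.6],[[0.1,-0.32,-0.28],[0,0,-0.4],0.6],[[0.1,-0.32,-0.28],[0,0,-0.4],0.6],[[0.1,-0.32,-0.28],[0,0,-0.4],0.6],[[0.1,-0.32,-0.28],[0,0,-0.4],0.6],[[0.1,-0.32,-0.28],[0,0,-0.4],0.6],[[0.1,-0.32,-0.28],[0,0,-0.4],0.6],[[0.1,-0.32,-0.28],[0,0,-0.4],0.6],[[0.1,-0.32,-0.28],[0,0,-0.4],0.6]]}}

```text
t: 0.98
position: [0.5497, -0.08, 0.1609]
orientation: [-3.141, 0.001, 0.315]
ft_force: [-0.0, 0.1, 0.6]
grip_width: 0.0683
grasp_force: 0.0
```

Run:
```python
from h import *
s=ctrl.observe();print(s['t'],s['position'],s['orientation'],s['grip_width'],s['joints'])
np.save('st1.npy',s,allow_pickle=True)
a=ctrl.read_camera('wrist')[:,:,::-1];cv2.imwrite('pics/wrist1.png',a)
cv2.imwrite('pics/w1c.png',cv2.resize(a[90:340,120:520],(800,500),interpolation=cv2.INTER_CUBIC))
```

```text
0.9833 [ 0.54968653 -0.08001094  0.1608765 ] [-3.14119130e+00  8.07511848e-04  3.14524035e-01] 0.06829361241541992 [-1.44543447e-01  3.50456665e-01 -1.95995705e-01  1.02524571e+00
  1.98357309e-06  2.68252533e+00]
```

View pics/w1c.png

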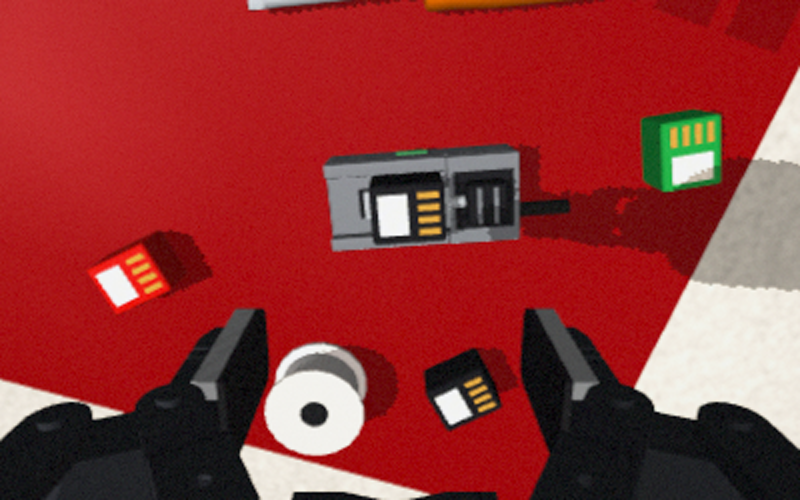

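Run:
```python
from h import *
s1=np.load('st1.npy',allow_pickle=True).item()
s0=dict(position=np.array([.524307,0,.230465]),orientation=np.array([-3.13962,0,1.57077]))
V={'wrist1':(cam('wrist',s1),(300,195)),'wrist0':(cam('wrist',s0),(337,243)),'scene0':(cam('scene'),(279,200)),'side0':(cam('side'),(325,168))}
P={}
for n,(C,(u0,v0)) in V.items():
    im=cv2.imread(f'pics/{n}.png');r=26 if n!='wrist1' else 40
    hsv=cv2.cvtColor(im,cv2.COLOR_BGR2HSV)
    for k,m in {'label':cv2.inRange(hsv,(0,0,150),(180,70,255)),'brass':cv2.inRange(hsv,(12,90,90),(32,255,255))}.items():
        M=np.zeros_like(m);M[v0-r:v0+r,u0-r:u0+r]=m[v0-r:v0+r,u0-r:u0+r]
        if k=='label':
            nn,l,st,ce=cv2.connectedComponentsWithStats(M);i=1+np.argmax(st[1:,4]);c=ce[i];a=st[i,4]
        else:
            ys,xs=np.nonzero(M);c=(xs.mean(),ys.mean());a=len(xs)
        P[n,k]=c;print(n,k,np.round(c,1),a,np.round(plane(C,*c,.046),4))
    if n=='wrist1': # dock outline
        g=cv2.inRange(hsv,(0,80,40),(12,255,255));g|=cv2.inRange(hsv,(170,80,20),(180,255,255))
        g=cv2.bitwise_not(cv2.inRange(im[:,:,2].astype(np.int16)-im[:,:,1].astype(np.int16),40,255))&255
        gr=cv2.inRange(hsv,(0,0,60),(180,45,170));M=np.zeros_like(gr);M[155:225,270:385]=gr[155:225,270:385]
        pts=cv2.findNonZero(M);rc=cv2.minAreaRect(pts);bx=cv2.boxPoints(rc);print(rc)
        for b in bx: print('box',b,np.round(plane(C,*b,.0275),4))
for k in ['label','brass']:
    for names in (['wrist1','wrist0'],['wrist1','scene0','side0'],list(V)):
        p,e=tri([ray(V[n][0],*P[n,k]) for n in names]);print(k,names,np.round(p,4),np.round(e,4))
```

```text
wrist1 label [300.2 182. ] 404 [ 0.5578 -0.0603  0.046 ]
wrist1 brass [333.7 195.4] 188 [ 0.5552 -0.0946  0.046 ]
((331.704833984375, 188.56692504882812), (47.29327392578125, 97.4698257446289), 85.84036254882812)
box [281.3831 168.5176] [ 0.5606 -0.0388  0.0275]
box [378.59616 161.44756] [ 0.5972 -0.128   0.0275]
box [382.02658 208.61626] [ 0.5526 -0.1497  0.0275]
box [284.8135 215.6863] [ 0.5137 -0.056   0.0275]
wrist0 label [335.8 241.3] 158 [ 0.5478 -0.0801  0.046 ]
wrist0 brass [341.7 251.1] 92 [ 0.5556 -0.094   0.046 ]
scene0 label [281.5 195.5] 64 [ 0.5484 -0.0802  0.046 ]
scene0 brass [271.4 196.4] 35 [ 0.5544 -0.0962  0.046 ]
side0 label [326.3 168.3] 44 [ 0.5474 -0.0823  0.046 ]
side0 brass [323.2 163.5] 26 [ 0.5544 -0.0974  0.046 ]
label ['wrist1', 'wrist0'] [ 0.554  -0.0654  0.0638] [0.0095 0.0095]
label ['wrist1', 'scene0', 'side0'] [ 0.5545 -0.0697  0.0538] [0.0108 0.0082 0.0078]
label ['wrist1', 'wrist0', 'scene0', 'side0'] [ 0.552  -0.072   0.0525] [0.0138 0.0066 0.0069 0.0052]
brass ['wrist1', 'wrist0'] [ 0.5554 -0.0944  0.0457] [0.0003 0.0003]
brass ['wrist1', 'scene0', 'side0'] [ 0.555  -0.0954  0.047 ] [0.001  0.0006 0.0009]
brass ['wrist1', 'wrist0', 'scene0', 'side0'] [ 0.5552 -0.0949  0.047 ] [0.0005 0.0013 0.001  0.0013]
```

Run:
```python
from h import *
s1=np.load('st1.npy',allow_pickle=True).item()
s0=dict(position=np.array([.524307,0,.230465]),orientation=np.array([-3.13962,0,1.57077]))
V={'wrist1':(cam('wrist',s1),(317,197)),'wrist0':(cam('wrist',s0),(337,243)),'scene0':(cam('scene'),(281,196)),'side0':(cam('side'),(326,168))}
b=np.array([.5552,-.0949]);rays=[]
for n,(C,(u0,v0)) in V.items():
    im=cv2.imread(f'pics/{n}.png');r=14
    m=(im.min(2)>(165 if n[0]=='w' else 150)).astype(np.uint8);M=np.zeros_like(m);M[v0-r:v0+r,u0-r:u0+r]=m[v0-r:v0+r,u0-r:u0+r]
    nn,l,st,ce=cv2.connectedComponentsWithStats(M);i=1+np.argmax(st[1:,4])
    p=plane(C,*ce[i],.0465);rays.append(ray(C,*ce[i]));d=p[:2]-b
    print(n,ce[i],st[i],p,np.linalg.norm(d),np.degrees(np.arctan2(d[1],d[0])))
p,e=tri(rays);d=p[:2]-b;print(p,e,np.linalg.norm(d),np.degrees(np.arctan2(d[1],d[0])))
C=V['wrist1'][0]
# hand-read outline corners (crop px/2+offset): rear top corners, front corners, key box, pack top box
f=lambda u,v,z:np.round(plane(C,120+u/2,90+v/2,z)[:2],4)
print('rear',f(519,147,.028),f(520,242,.028),'front',f(325,165,.027),f(333,250,.027))
print('pack front/rear mid',f(372,211,.046),f(444,207,.046),'key',f(486,200,.04))
```

```text
wrist1 [316.33112583 197.37417219] [308 187  17  21 302] [ 0.54832514 -0.07941417  0.0465    ] 0.01694328051825965 113.93860193566564
wrist0 [335.90277778 241.20138889] [328 235  17  13 144] [ 0.54782091 -0.07971034  0.0465    ] 0.016887181655339503 115.91033581389387
scene0 [281.30508475 195.57627119] [277 192  10   8  59] [ 0.54938961 -0.08029613  0.0465    ] 0.015717307503755478 111.695933696504
side0 [326.32432432 168.51351351] [322 166  10   6  37] [ 0.54735235 -0.08114504  0.0465    ] 0.01583617868652918 119.70614484238472
[ 0.54795143 -0.08020391  0.04610583] [np.float64(0.0007871675150984823), np.float64(0.00029272794078936064), np.float64(0.0007443308221267027), np.float64(0.0010995291759050049)] 0.016386482222611968 116.25394827917442
rear [ 0.5956 -0.1295] [ 0.5496 -0.1485] front [ 0.557 -0.041] [ 0.5148 -0.0574]
pack front/rear mid [ 0.5469 -0.0695] [ 0.5594 -0.1015] key [ 0.5677 -0.1207]
```

To row units: -106 mm / 250 = -0.424, -6.4 mm / 250 = -0.0256, 4.2 degrees / 180 = 0.0233.

{"fn": "send_rows", "kwargs": {"steps": [[[0.0104,-0.0256,-0.12],[0,0,0.0233],0.66],[[0.0104,-0.0256,-0.24],[0,0,0.0233],0.66],[[0.0104,-0.0256,-0.34],[0,0,0.0233],0.66],[[0.0104,-0.0256,-0.4],[0,0,0.0233],0.66],[[0.0104,-0.0256,-0.424],[0,0,0.0233],0.66],[[0.0104,-0.0256,-0.424],[0,0,0.0233],0.66],[[0.0104,-0.0256,-0.424],[0,0,0.0233],0.66],[[0.0104,-0.0256,-0.424],[0,0,0.0233],0.66],[[0.0104,-0.0256,-0.424],[0,0,0.0233],0.66],[[0.0104,-0.0256,-0.424],[0,0,0.0233],0.66]]}}

```text
t: 1.87
position: [0.5536, -0.0865, 0.0565]
orientation: [3.14, -0.002, 0.394]
ft_force: [0.2, -0.3, 0.2]
grip_width: 0.0712
grasp_force: 0.0
```

Run:
```python
from h import *
s=ctrl.observe();print(s['t'],s['position'],s['orientation'],s['grip_width'],s['ft_force'])
np.save('st2.npy',s,allow_pickle=True)
I={n:ctrl.read_camera(n)[:,:,::-1] for n in ['wrist','side','scene']}
for n in I: cv2.imwrite(f'pics/{n}2.png',I[n])
f=lambda a,w,h:cv2.resize(a,(w,h),interpolation=cv2.INTER_CUBIC)
cv2.imwrite('pics/v2.png',np.vstack([np.hstack([f(I['side'][100:220,260:400],400,300),f(I['scene'][140:245,200:340],400,300)]),f(I['wrist'][120:320,80:560],800,300)]))
```

```text
1.8667 [ 0.55363672 -0.08654253  0.05654378] [ 3.14030461e+00 -2.07492985e-03  3.94432286e-01] 0.07117892936809547 [ 0.17908162 -0.28267736  0.21456697]
```

View pics/v2.png

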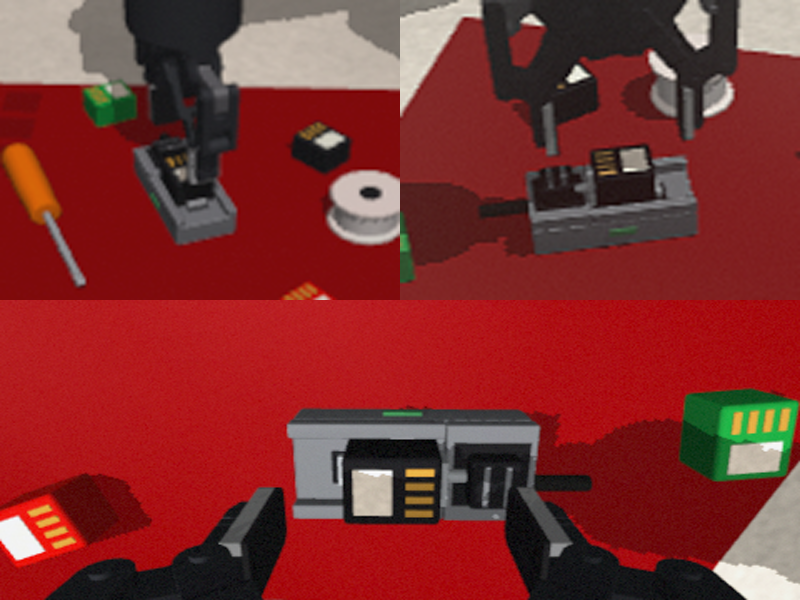

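Run:
```python
from h import *
s=np.load('st2.npy',allow_pickle=True).item();C=cam('wrist',s)
Rt=R.from_euler('xyz',s['orientation']).as_matrix()
f=lambda x,y,z:np.round(1e3*Rt.T@(plane(C,80+x*.6,120+(y-300)*2/3,z)-s['position']),1)
for n,x,y,z in [('front tl',290,433,.027),('front bl',293,518,.027),('rear tr',538,427,.028),('rear br',540,520,.028),('packtop fl',346,522,.046),('packtop rl',440,522,.046),('packtop fu',348,458,.046),('packtop ru',440,458,.046),('key',494,478,.04),
 ('tipL in',285,488,.0635),('tipL out',250,488,.0635),('tipR in',508,488,.0635),('tipR out',540,488,.0635)]: print(n,f(x,y,z))
```

```text
front tl [ 16.4 -41.1  29.5]
front bl [-24.9 -42.5  29.4]
rear tr [19.5 54.7 28.7]
rear br [-25.3  59.6  28.6]
packtop fl [-15.7 -18.4  10.5]
packtop rl [-15.7  16.4  10.5]
packtop fu [ 12.6 -16.9  10.5]
packtop ru [12.6 15.5 10.6]
key [ 1.3 36.5 16.6]
tipL in [  8.2 -35.4  -7. ]
tipL out [  8.2 -46.6  -7. ]
tipR in [ 8.3 35.8 -6.9]
tipR out [ 8.3 46.  -6.9]
```

To row units: -19 mm / 250 = -0.076, -17 mm / 250 = -0.068.

{"fn": "send_rows", "kwargs": {"steps": [[[-0.0072,-0.0032,-0.02],[0,0,0],0.66],[[-0.0072,-0.0032,-0.04],[0,0,0],0.66],[[-0.0072,-0.0032,-0.056],[0,0,0],0.66],[[-0.0072,-0.0032,-0.068],[0,0,0],0.66],[[-0.0072,-0.0032,-0.076],[0,0,0],0.66],[[-0.0072,-0.0032,-0.076],[0,0,0],0.66],[[-0.0072,-0.0032,-0.076],[0,0,0],0.66],[[-0.0072,-0.0032,-0.076],[0,0,0],0.66],[[-0.0072,-0.0032,-0.076],[0,0,0],0.66],[[-0.0072,-0.0032,-0.076],[0,0,0],0.66]]}}

```text
t: 2.85
position: [0.551, -0.0872, 0.0365]
orientation: [3.141, -0.0, 0.394]
ft_force: [-0.0, 0.1, 0.6]
grip_width: 0.071
grasp_force: 0.0
```

To row units: -10 mm / 250 = -0.04, -9 mm / 250 = -0.036.

{"fn": "send_rows", "kwargs": {"steps": [[[0,0,-0.006],[0,0,0],0.66],[[0,0,-0.012],[0,0,0],0.66],[[0,0,-0.018],[0,0,0],0.66],[[0,0,-0.024],[0,0,0],0.66],[[0,0,-0.03],[0,0,0],0.66],[[0,0,-0.036],[0,0,0],0.66],[[0,0,-0.04],[0,0,0],0.66],[[0,0,-0.04],[0,0,0],0.66],[[0,0,-0.04],[0,0,0],0.66],[[0,0,-0.04],[0,0,0],0.66]]}}

```text
t: 3.68
position: [0.5508, -0.0869, 0.0269]
orientation: [-3.141, -0.0, 0.394]
ft_force: [-2.1, 2.1, 6.2]
grip_width: 0.071
grasp_force: 4.9
```

Run:
```python
from h import *
s=ctrl.observe();print(s['t'],s['position'],s['ft_force'],s['grasp_force'],s['grip_width'])
np.save('st3.npy',s,allow_pickle=True)
I={n:ctrl.read_camera(n)[:,:,::-1] for n in ['wrist','scene']}
f=lambda a,w,h:cv2.resize(a,(w,h),interpolation=cv2.INTER_CUBIC)
cv2.imwrite('pics/v3.png',np.hstack([f(I['wrist'][160:340,160:480],480,300),f(I['scene'][150:245,210:320],320,300)]))
```

```text
3.6833 [ 0.55077198 -0.08686771  0.02692717] [-2.14675042  2.05355021  6.22591443] 4.944382187568408 0.0709729655831951
```

View pics/v3.png

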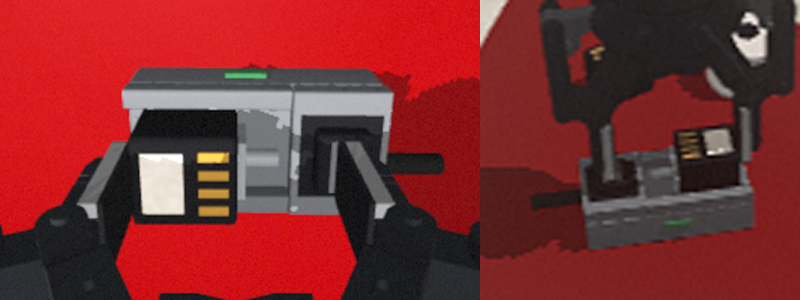

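The pack has popped and sits against the left finger, flat in the channel, with a pad force of 4.9 N. The other finger is pressing the key at about 6 N. I'll go 1.5 mm deeper for margin and hold.

To row units: -1.5 mm / 250 = -0.006, -1 mm / 250 = -0.004.

{"fn": "send_rows", "kwargs": {"steps": [[[0,0,-0.002],[0,0,0],0.66],[[0,0,-0.004],[0,0,0],0.66],[[0,0,-0.006],[0,0,0],0.66],[[0,0,-0.006],[0,0,0],0.66],[[0,0,-0.006],[0,0,0],0.66],[[0,0,-0.006],[0,0,0],0.66],[[0,0,-0.006],[0,0,0],0.66],[[0,0,-0.006],[0,0,0],0.66],[[0,0,-0.006],[0,0,0],0.66],[[0,0,-0.006],[0,0,0],0.66]]}}

```text
t: 4.62
position: [0.5508, -0.0868, 0.0258]
orientation: [-3.141, -0.001, 0.394]
ft_force: [-2.1, 2.1, 9.4]
grip_width: 0.071
grasp_force: 5.9
```

```bash
python3 -c "
from h import *
print(ctrl.finish_job())"
```

```text
the job is handed in; nothing more can be done
None
```

I handed the job in at about 4.6 s with the key held down at about 9 N, apparently at its stop, and the popped pack trapped flat in the channel against the other finger at about 6 N, roughly 18 mm out; `finish_job` gave no verdict.

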